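# Shut the sliding glass lid of the dried-seafood display case

## Robot

A 6-joint arm with a two-finger parallel gripper is mounted at the origin on the work surface. World frame = base frame: x ahead of the robot, y to its left, z up, the work surface at z = 0. Lengths are in m, angles in rad, forces in N, time in s.
With the tool pointing down it reaches from about 0.425 to 1.125 m from the base axis. Payload 14.9 kg.
Tool frame: the origin (TCP) lies at the very end of the fingers, on their centre line; the grasp point (between the pads) lies 19 mm behind it; z points along the fingers, y is the direction in which the jaws open and shut (so a half turn about z gives the same grasp; the last joint's range is limited). The gripper opens to 91 mm and grips with 3 to 60 N. Pads are 32 mm wide; open, the fingers measure 118 mm over their backs; the gripper's body (76 mm by 178 mm) begins 60 mm behind the grasp point.
Start: joints at [-1.249, 0.379, 1.734, -0, 1.028, -0.033], TCP at [0.243, -0.656, 0.214] pointing down, gripper open.
Joint ranges: [-2.77, 2.77], [-0.74, 2.19], [0, 2.66], [-1.06, 4.2], [0.31, 2.87], [-3.08, 3.08]. Speed limits (rad/s): [1.89, 1.89, 2.39, 3.14, 3.14, 3.14].

## Interface

Orientations are given as a unit quaternion [x, y, z, w].
In Python, from workcell import env, imaging, models gives the robot as it stands.
- The arm moves only by the tool play_rows, never from a script. Its argument "deltas" is a list that holds one entry, the list of rows, each a list of 7 numbers: the shift along the world's x, y, z in mm, then the turn, a rotation vector about the world's x, y, z in rad, then the finger opening in mm, from 0 to 91.2. In form: [[[x, y, z, wx, wy, wz, jaw], ...]]. A call has 1 to 10 rows; each row is the pose to reach, as a shift and turn from the pose measured when the call began; what a row does not reach only later rows make up. A row lasts 1/8 s, in which the tool goes at most 62.5 mm and 10.7 degrees, less where a joint would pass 70% of its speed; a pose out of reach is approached as far as the arm can. A call with a gripper value outside its range is refused whole. The fingers move at their own pace and stop on an object; "squeeze" is the grip in N (left out, the last holds). Time passes only in rows, so rows that repeat a pose let the fingers close. It gives the time, the measured TCP pose, the force and the opening at its end, in the units of the state.
- env.get_state(): the state, without advancing time (a new reading comes with each control period).
- imaging.camera(name): name is "scene" or "top" or "wrist"; returns a dict with "img" (400x640x3 uint8, red, green, blue), "fovy" (degrees; the focal length in pixels is half the picture's height over the tangent of half this angle, whatever the lens; pixels are square), "cx", "cy" (the principal point, pixels), "k1" (the pictures are not rectified: a ray, as slopes to the right and down, at radius r is drawn at 1 + k1 r^2 times it, then the intrinsics apply), "extrinsics" (4x4, takes a point from camera to world coordinates); the wrist camera has in their place "T_tool_cam" (4x4, takes a point from camera to tool coordinates, whose origin is the TCP and whose axes are the flange's). Camera axes: x right, y down, z forward; pixel columns grow to the right and rows downward; lengths in m; the calibration is good to about 2 mm. A picture is of the moment at which its call begins: read the wrist's pose just before it. There is no depth.
- env.close_job(): hands the job in, once; it reports no verdict.
Trained networks look in the newest picture that a camera, given by its name, has taken for a name from the list of things; names that differ only in an ending like _2 or _b are one class to them, and where a whole thing is asked for, a point or a joint stands for the part that bears it (a point fixed in the world has none). Each returns a list of dicts, best first, with "score" (0 to 1); they miss things now and then, are a little off and sometimes report something else, mostly with a low value. They report only what shows in the picture. A call takes as long as a camera call.
- models.search_frame(camera, target): "extent" ([left, top, right, bottom] in pixels, round what is visible of it).
- models.silhouettes(camera, target): "pixels" (400x640 bool, what is visible of it) and "extent" ([left, top, right, bottom] in pixels, round what is visible of it).
- models.pinpoint(camera, target): "at" ([row, column] in pixels: a listed point, or the origin of a listed thing).
The state is a dict: "time": time; "joints": joint angles; "joint_vel": joint speeds; "effort": joint torques, N m; "tcp_pos": TCP position; "tcp_rot": TCP orientation; "contact_force": force on the tool from outside, world axes, zero at the start; "ft_torque": the same for the moment, N m; "width": opening from 0.0 (shut) to 1.0 (fully open).
Only numpy, scipy, OpenCV 4.12 (cv2) and the standard library are available. Lean on these libraries where they do the work, as an engineer would, in place of code of your own. Each camera call takes 0.05 s, during which the arm holds its last target. There are 200 camera calls.

## Task

The display case stands open, its glass lid parked over the wooden deck and held there by a spring pin. Press the red pin down through the hole in the lid's rail with a fingertip, keep it down while you push the lid past it, and push the lid on over the goods until it is fully shut and the pin has sprung up through the hole in the other rail. Only press and push: do not lift the lid, leave everything else on the table where it is, and take the hand away at the end.

Things in the scene. Friction and masses are not known exactly. Their poses are not given: they have to be found in the camera images.
- case: Fixed dark wooden display case, 250 mm (x) by 444 mm (y), 88 mm high. Origin on the table, straight below the pin; z up. Open well with goods at -y (y -205 to -20 mm), closed wooden deck at +y (20 to 206 mm), aluminium bridge with the pin between. The lid slides along the case's y on two ledges 80 mm above the table, between side walls 213 mm apart.
- lid: Loose lid, glass between two flat aluminium rails, 210 (x) by 220 (y) by 4 mm, about 0.85 kg. Origin: centre of its underside; axes as the case's (1.5 mm side play). An upturned lip 4 mm thick, 190 mm long, 22 mm above the rail, stands at its -y end. Parked: origin at case (0, 92, 80) mm. Shut: at case (0, -94, 80) mm, a slide of 186 mm towards case -y.
- lid_lip (a point): Middle of the top edge of the lip, on its inner face: at lid (0, -106, 26) mm. Pushed from its inner (+y) side towards case -y it takes the lid along; sliding the lid takes about 4 to 9 N.
- front_hole (a point): Centre of the 18 mm round hole in the leading rail, top face: lid (0, -92, 4) mm, 14 mm from the lip's inner face. The pin stands up through it while the lid is parked.
- rear_hole (a point): Centre of the 18 mm round hole in the trailing rail, top face: lid (0, 94, 4) mm. When the lid is shut it lies over the pin, which springs up through it.
- shut_stop (a point): Middle of the inner face of the well's end wall, at case (0, -205, 84) mm. The lid's -y end stops against it, at most 1 mm past the shut place, where the pin still springs up.
- pin_top (a point): Centre of the flat 6 mm top of the red spring pin, 14 mm thick, with a cone-shaped head 5.5 mm high. When up it stands 90.5 mm above the table, 6.5 mm above the rail's top face. The pin moves only straight up and down, at case x = y = 0.
- pin (a joint): How far the pin is pressed down, m: 0 up, 0.0065 level with the rail's top (about 3 N), 0.0105 under the lid, 0.012 bottom (about 4 N). Within 1 mm of level or deeper, its cone lets the rail ride over it when the lid is pushed; then the lid keeps it down, and it springs up by itself when a hole comes over it.
- jar: Amber glass jar with a red cap, 72 mm across, 130 mm high, beside the case. Origin under its centre. Leave alone.
- tin: Brass tea tin with a red label, 72 mm across, 100 mm high. Origin under its centre. Leave alone.
- mug: Blue mug, 76 mm across and 90 mm high, with a handle. Origin under its centre. Leave alone.
- small_tin: Small steel tin, 52 mm across, 45 mm high, standing in the well of the case on its floor, lower than the lid. Origin under its centre. Leave alone.
- scoop: Steel scoop 100 by 70 by 35 mm with a wooden handle to its -x, 200 mm long in all. Origin under the middle of the scoop. Leave alone.
- calculator: Black desk calculator, 150 by 100 by 21 mm. Origin under its centre. Leave alone.
- gift_box: Red gift box, 120 by 80 by 56 mm. Origin under its centre. Leave alone.
- tape: Grey tape dispenser with a cream roll, 140 by 60 by 90 mm. Origin under its centre. Leave alone.

How it is judged:
By the outcome, as a careful person would: the job done as asked, in the order asked, and still so for the second after the job is handed in, with the robot touching nothing.
It also fails if it takes over 42 s, if anything falls off the work surface, if the arm or the gripper's body presses on something with over 40 N, if the wrist force passes 120 N, or if a joint passes its speed limit or range.

## Working session

There is one attempt and no reset: what is moved stays moved. The work goes in short steps, Python scripts to look and compute and a tool call to move; the robot and the scene stay as the last step left them, time stands still between calls to the robot, and variables do not carry over. Pictures are saved under pics/ and viewed, about 8 in all and at most 12, crops included, and the job is handed in when it is done.

Besides the shell and the picture viewer there is one more tool, called after "Emit:" in YAML: its name, and indented under it one key for each argument. play_rows: Moves the arm, as the interface text tells. Its arguments: {"type":"object","properties":{"deltas":{"type":"array","items":{"type":"array","items":{"type":"array","items":{"type":"number"}}}},"squeeze":{"type":"number"}},"required":["deltas"]}

```bash
mkdir -p pics
cat > h.py <<'E'
import numpy as np, cv2
from scipy.spatial.transform import Rotation as R
from workcell import env, imaging, models
def cam(name):
    s=env.get_state(); c=imaging.camera(name)
    if name=="wrist":
        T=np.eye(4);T[:3,:3]=R.from_quat(s["tcp_rot"]).as_matrix();T[:3,3]=s["tcp_pos"]
        c["E"]=T@np.array(c["T_tool_cam"])
    else: c["E"]=np.array(c["extrinsics"])
    c["f"]=200/np.tan(np.radians(c["fovy"])/2)
    return c
def pix2w(c,rc,z):
    K=np.array([[c["f"],0,c["cx"]],[0,c["f"],c["cy"]],[0,0,1]])
    p=np.array([(rc[1]-c["cx"])/c["f"],(rc[0]-c["cy"])/c["f"]]);q=p.copy()
    for _ in range(30): q=p/(1+c["k1"]*(q@q))
    d=c["E"][:3,:3]@np.array([q[0],q[1],1]);o=c["E"][:3,3]
    return o+d*(z-o[2])/d[2]
def w2pix(c,P):
    q=np.linalg.inv(c["E"])@np.append(P,1);q=q[:2]/q[2];q=q*(1+c["k1"]*(q@q))
    return np.array([q[1]*c["f"]+c["cy"],q[0]*c["f"]+c["cx"]])
def save(c,n): cv2.imwrite("pics/"+n,cv2.cvtColor(c["img"],cv2.COLOR_RGB2BGR))
E
python3 - <<'E'
from h import *
Z=dict(pin_top=.0905,lid_lip=.106,front_hole=.084,rear_hole=.084,shut_stop=.084,case=0,lid=.08,jar=0,tin=0,mug=0,small_tin=.02,scoop=0,calculator=0,gift_box=0,tape=0)
for n in("top","scene"):
    c=cam(n); save(c,n+"0.png")
    for k,z in Z.items():
        for r in models.pinpoint(n,k)[:2]:
            print(n,k,round(r["score"],2),np.round(r["at"],1),np.round(pix2w(c,r["at"],z),4))
print(env.get_state())
E
```

```text
top pin_top 0.35 [210.  311.6] [0.5532 0.073  0.0905]
top pin_top 0.32 [211.1 317.5] [0.5507 0.0588 0.0905]
top lid_lip 0.79 [207.8 316.8] [0.5582 0.0608 0.106 ]
top lid_lip 0.43 [137.2 346.6] [ 0.7279 -0.0091  0.106 ]
top front_hole 0.9 [210.4 310.9] [0.5523 0.0746 0.084 ]
top rear_hole 0.95 [209.7 233.6] [0.5523 0.2612 0.084 ]
top shut_stop 0.82 [209.8 398.3] [ 0.5557 -0.1377  0.084 ]
top case 0.7 [211.8 310.6] [0.5504 0.0748 0.    ]
top lid 0.79 [208.5 274.5] [0.5562 0.1628 0.08  ]
top jar 0.84 [139.1 349.5] [ 0.742  -0.0255  0.    ]
top jar 0.61 [213.4 310.8] [0.5462 0.0742 0.    ]
top tin 0.86 [147.  274.7] [0.7188 0.1703 0.    ]
top mug 0.8 [141.  303.7] [0.7355 0.0946 0.    ]
top small_tin 0.78 [191.8 339.3] [0.6019 0.0018 0.02  ]
top scoop 0.8 [223.3 421.2] [ 0.5229 -0.2143  0.    ]
top calculator 0.91 [246.3 184.5] [0.458  0.4001 0.    ]
top gift_box 0.62 [184.2 197.4] [0.6193 0.37   0.    ]
top gift_box 0.62 [245.1 182.6] [0.4611 0.4051 0.    ]
top tape 0.92 [175.8 431.4] [ 0.6477 -0.2417  0.    ]
top tape 0.48 [184.6 196. ] [0.6182 0.3737 0.    ]
scene lid_lip 0.92 [180.2 
[... 1089 characters left out ...]
4861 -0.0185  0.    ]
{'time': 1.6, 'joints': array([-1.24929969e+00,  3.78921934e-01,  1.73418682e+00, -8.03337489e-06,
        1.02850452e+00, -3.33023482e-02]), 'joint_vel': array([-0.00014757,  0.00110021, -0.00029687, -0.00127336, -0.00054746,
       -0.00121647]), 'effort': array([-1.04824529e-03, -7.63682127e+01, -4.34741414e+01,  6.50208257e-02,
        3.89457343e-02, -1.57336177e-05]), 'tcp_pos': array([ 0.24317818, -0.65642109,  0.21392295]), 'tcp_rot': array([ 9.84305568e-01,  1.76472518e-01, -4.88535020e-06, -9.70991394e-06]), 'contact_force': array([-0.54963081,  1.09201101, -0.35525718]), 'ft_torque': array([-0.04310188,  0.09283096,  0.01740689]), 'width': 0.9997999700370711}
```

```bash
python3 -c "
import cv2
a=cv2.imread('pics/top0.png')[110:290,150:470];cv2.imwrite('pics/top0c.png',cv2.resize(a,None,fx=2.5,fy=2.5,interpolation=cv2.INTER_CUBIC))"
```

```text
(no output)
```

View pics/top0c.png

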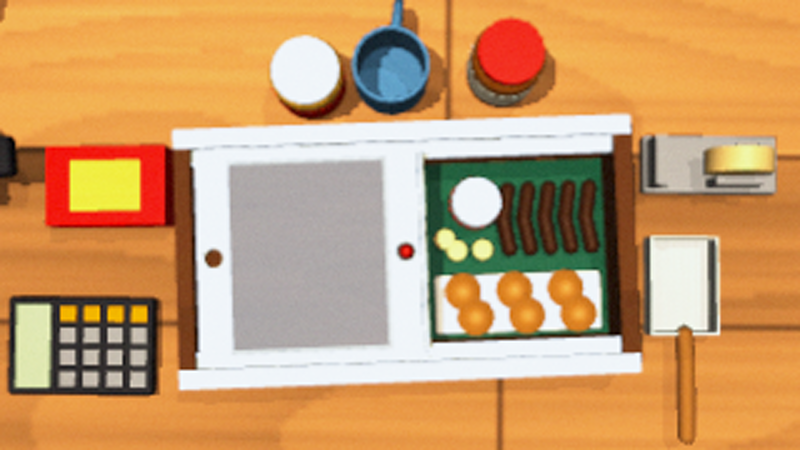

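Emit:
play_rows:
  deltas:
    - [[20, 50, 0, 0, 0, 0.12, 0], [43, 100, 0, 0, 0, 0.25, 0], [65, 150, 0, 0, 0, 0.4, 0], [86, 200, 0, 0, 0, 0.55, 0], [108, 250, 0, 0, 0, 0.7, 0], [130, 300, 0, 0, 0, 0.85, 0], [150, 350, 0, 0, 0, 1.0, 0], [172, 400, 0, 0, 0, 1.1, 0], [194, 450, 0, 0, 0, 1.2165, 0], [215, 500, 0, 0, 0, 1.2165, 0]]
  squeeze: 30

```text
time: 2.85
tcp_pos: [0.4588, -0.1548, 0.2143]
tcp_rot: [0.706, 0.708, 0.0, 0.0]
contact_force: [0.5, -1.1, 0.0]
width: 0.002
```

Emit:
play_rows:
  deltas:
    - [[25, 50, 5, 0, 0, 0.01, 0], [50, 100, 10, 0, 0, 0.03, 0], [70, 150, 15, 0, 0, 0.033, 0], [85, 195, 20, 0, 0, 0.033, 0], [93, 230, 25, 0, 0, 0.033, 0], [93, 230, 25, 0, 0, 0.033, 0]]

```text
time: 3.6
tcp_pos: [0.5523, 0.0771, 0.2397]
tcp_rot: [0.694, 0.72, 0.001, 0.001]
contact_force: [-0.0, 0.2, -0.1]
width: 0.006
```

Run:
```python
from h import *
c=cam("wrist"); save(c,"w1.png"); print(env.get_state()["tcp_pos"],c["E"].round(3),c["f"])
Z=dict(pin_top=.0905,lid_lip=.106,front_hole=.084,rear_hole=.084,shut_stop=.084)
for k,z in Z.items():
    for r in models.pinpoint("wrist",k)[:2]:
        print(k,round(r["score"],2),np.round(r["at"],1),np.round(pix2w(c,r["at"],z),4))
```

```text
[0.55186509 0.07593745 0.23934621] [[ 0.999  0.035  0.011  0.549]
 [ 0.037 -0.958 -0.285  0.158]
 [ 0.001  0.285 -0.958  0.411]
 [ 0.     0.     0.     1.   ]] 322.964776204084
pin_top 0.51 [188.4 316.8] [0.5531 0.0709 0.0905]
lid_lip 0.7 [203.  315.2] [0.5519 0.0601 0.106 ]
front_hole 0.78 [185.7 313. ] [0.5491 0.0719 0.084 ]
shut_stop 0.55 [348.5 319.8] [ 0.5646 -0.1359  0.084 ]
```

View pics/w1.png

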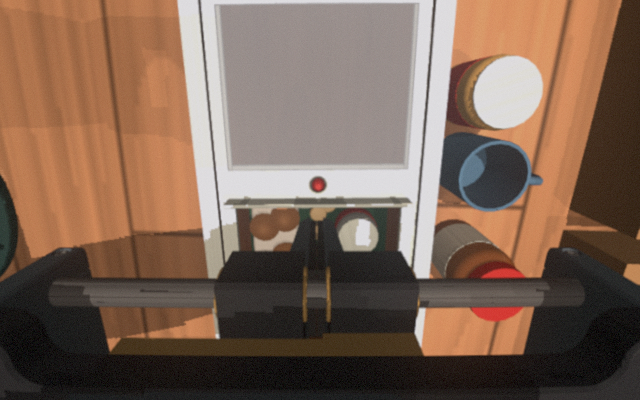

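Run:
```python
from h import *
c=cam("wrist"); g=c["img"].astype(int)
m=(g[...,0]>110)&(g[...,1]<70)&(g[...,2]<70)
m[:, :290]=0;m[:,345:]=0;m[:165]=0;m[205:]=0
r,q=np.nonzero(m);print(len(r),r.mean(),q.mean(),pix2w(c,(r.mean(),q.mean()),.088))
# long lines -> yaw on z=.084
ln=cv2.createLineSegmentDetector().detect(cv2.cvtColor(c["img"],cv2.COLOR_RGB2GRAY))[0][:,0]
for l in ln:
    if np.hypot(l[2]-l[0],l[3]-l[1])>80 and 180<l[0]<460 and max(l[1],l[3])<235:
        a,b=pix2w(c,l[1::-1],.084),pix2w(c,l[:1:-1],.084);d=b-a
        print(l.round(0),a[:2].round(4),b[:2].round(4),np.degrees(np.arctan2(d[1],d[0])).round(2))
```

```text
100 181.31 318.63 [0.55386143 0.07519936 0.088     ]
[229. 196. 408. 195.] [0.4602 0.0547] [0.6488 0.0631] 2.56
[344. 201. 224. 202.] [0.5819 0.0539] [0.4546 0.0485] -177.59
[227. 167. 213.   2.] [0.4593 0.0864] [0.4526 0.2384] 92.5
[418.   0. 407. 164.] [0.6373 0.2456] [0.6441 0.0953] -87.41
[232. 163. 219.   3.] [0.4645 0.0906] [0.4579 0.2374] 92.55
[404. 161. 233. 163.] [0.6409 0.0987] [0.4656 0.091 ] -177.47
[407. 166. 229. 168.] [0.6441 0.0931] [0.4615 0.085 ] -177.47
```

Emit:
play_rows:
  deltas:
    - [[1, 1, -40, 0, 0, 0, 0], [1, 1, -80, 0, 0, 0, 0], [1, 1, -110, 0, 0, 0, 0], [1, 1, -120, 0, 0, 0, 0], [1, 1, -120, 0, 0, 0, 0]]

```text
time: 4.58
tcp_pos: [0.5527, 0.0752, 0.1193]
tcp_rot: [0.695, 0.719, -0.0, 0.0]
contact_force: [0.1, -0.3, 1.2]
width: 0.003
```

Run:
```python
from h import *
c=cam("wrist");save(c,"w2.png"); s=env.get_state();print(s["time"],s["tcp_pos"],R.from_quat(s["tcp_rot"]).as_matrix().round(4),s["contact_force"])
cv2.imwrite("pics/w2c.png",cv2.resize(cv2.cvtColor(c["img"],cv2.COLOR_RGB2BGR)[100:300,200:440],None,fx=3,fy=3))
```

```text
4.625 [0.55315778 0.07528446 0.12003651] [[-3.380e-02  9.994e-01  1.400e-03]
 [ 9.994e-01  3.380e-02 -3.000e-04]
 [-3.000e-04  1.400e-03 -1.000e+00]] [-0.04631186 -0.53422341  0.74733552]
```

View pics/w2c.png

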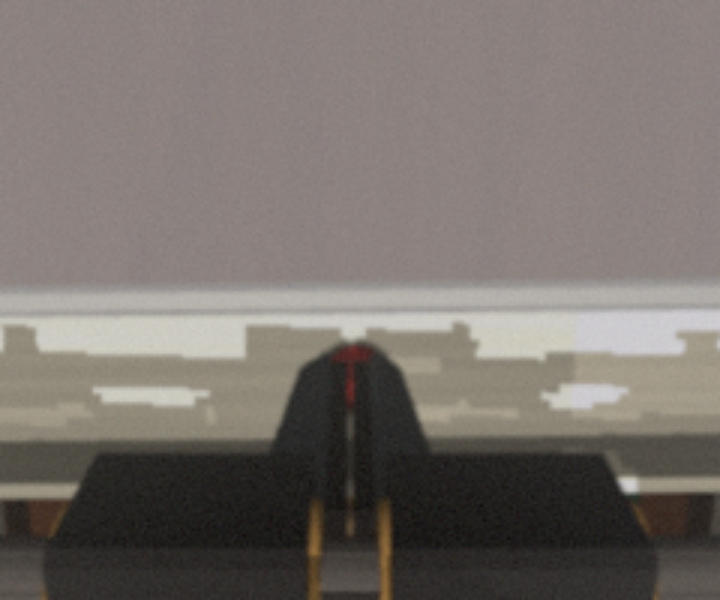

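Emit:
play_rows:
  deltas:
    - [[0.5, 2, -15, 0, 0, 0.01, 0], [0.5, 2, -27, 0, 0, 0.01, 0], [0.5, 2, -27, 0, 0, 0.01, 0]]

```text
time: 5.0
tcp_pos: [0.553, 0.0773, 0.092]
tcp_rot: [0.691, 0.722, -0.0, 0.0]
contact_force: [-0.5, -0.6, -0.4]
width: 0.005
```

Emit:
play_rows:
  deltas:
    - [[0, 0, -2, 0, 0, 0, 0], [0, 0, -4, 0, 0, 0, 0], [0, 0, -5, 0, 0, 0, 0], [0, 0, -5, 0, 0, 0, 0]]

```text
time: 5.5
tcp_pos: [0.5532, 0.0773, 0.0871]
tcp_rot: [0.691, 0.722, -0.0, 0.0]
contact_force: [0.5, 1.0, 2.3]
width: 0.007
```

Emit:
play_rows:
  deltas:
    - [[0, 0, -1.5, 0, 0, 0, 0], [0, 0, -2.5, 0, 0, 0, 0], [0, 0, -2.5, 0, 0, 0, 0]]

```text
time: 5.88
tcp_pos: [0.5533, 0.0773, 0.0846]
tcp_rot: [0.691, 0.722, -0.0, 0.0]
contact_force: [-0.4, 0.4, 2.2]
width: 0.002
```

Run:
```python
from h import *
c=cam("scene");s=env.get_state();print(s["tcp_pos"],s["contact_force"])
F=[]
for _ in range(4): cam("wrist"); F.append(env.get_state()["contact_force"])
print(np.mean(F,0))
p=w2pix(c,[.553,.077,.09]).astype(int);r0,c0=max(p[0]-60,0),p[1]-80
cv2.imwrite("pics/s1.png",cv2.resize(cv2.cvtColor(c["img"],cv2.COLOR_RGB2BGR)[r0:r0+110,c0:c0+160],None,fx=5,fy=5,interpolation=cv2.INTER_CUBIC))
```

```text
[0.55325007 0.07727806 0.08464021] [0.73653493 0.22606043 2.50261235]
[0.42359401 0.4710873  1.97639038]
```

View pics/s1.png

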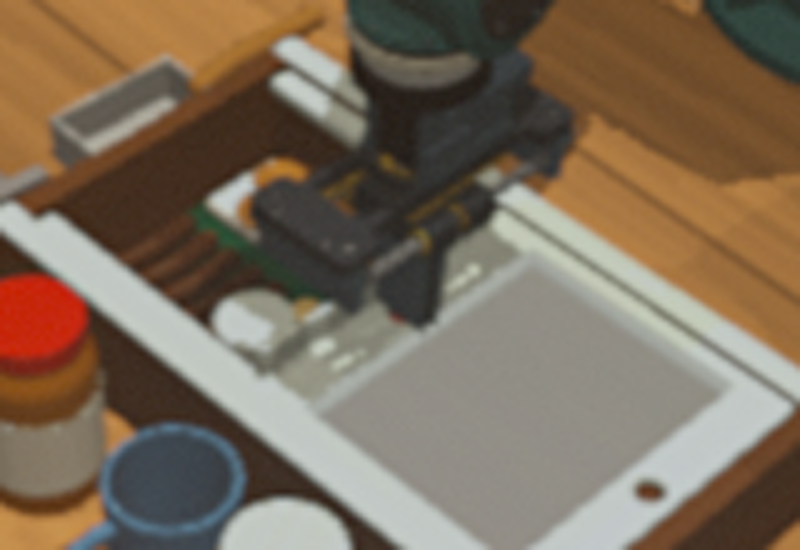

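Run:
```python
from h import *
c=cam("scene");g=c["img"].astype(int)
p=w2pix(c,[.553,.077,.09]).astype(int);r0,c0=max(p[0]-60,0),p[1]-80
m=(g[...,0]-np.maximum(g[...,1],g[...,2])>35);m[:r0+57]=0;m[r0+70:]=0;m[:,:c0+72]=0;m[:,c0+90:]=0
r,q=np.nonzero(m);print(list(zip(r,q)))
for a,b in zip(r,q): print(pix2w(c,(a,b),.084)[:2].round(4))
for P in([.5533,.0773,.0846],[.5537,.0740,.0905],[.5537,.0740,.084],[.5607,.074,.0785]): print(P,w2pix(c,P).round(1))
print("crop origin",r0,c0)
a=cv2.cvtColor(c["img"],cv2.COLOR_RGB2BGR)[r0+40:r0+80,c0+60:c0+110];cv2.imwrite("pics/s2.png",cv2.resize(a,None,fx=15,fy=15,interpolation=cv2.INTER_NEAREST))
```

```text
[]
[0.5533, 0.0773, 0.0846] [188.9 335.9]
[0.5537, 0.074, 0.0905] [186.9 335.1]
[0.5537, 0.074, 0.084] [188.5 335. ]
[0.5607, 0.074, 0.0785] [191.  333.1]
crop origin 127 255
```

View pics/s2.png

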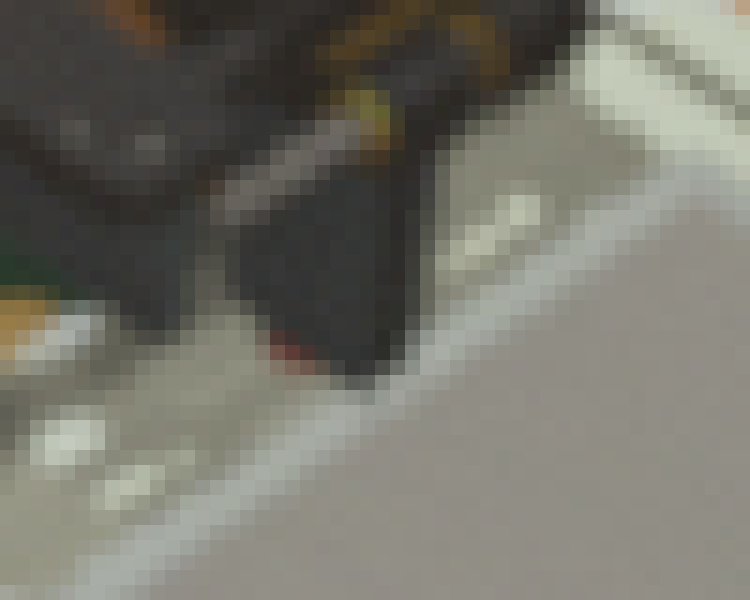

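Emit:
play_rows:
  deltas:
    - [[0, 0, -0.4, 0, 0, 0, 0], [0, 0, -0.4, 0, 0, 0, 0], [0, 0, -0.4, 0, 0, 0, 0]]

```text
time: 6.55
tcp_pos: [0.5533, 0.0773, 0.0843]
tcp_rot: [0.691, 0.722, -0.0, 0.0]
contact_force: [0.2, -0.2, 2.1]
width: 0.001
```

Emit:
play_rows:
  deltas:
    - [[0, 0, -0.4, 0, 0, 0, 0], [0, 0, -0.4, 0, 0, 0, 0], [0, 0, -0.4, 0, 0, 0, 0]]

```text
time: 6.92
tcp_pos: [0.5533, 0.0773, 0.0842]
tcp_rot: [0.691, 0.722, -0.0, 0.0]
contact_force: [-3.3, -0.2, 11.1]
width: 0.003
```

Emit:
play_rows:
  deltas:
    - [[0, 0, 0.1, 0, 0, 0, 0], [0, -1, 0.1, 0, 0, 0, 0], [0.1, -2, 0.1, 0, 0, 0, 0], [0.1, -3, 0.1, 0, 0, 0, 0], [0.2, -4, 0.1, 0, 0, 0, 0], [0.2, -5, 0.1, 0, 0, 0, 0], [0.2, -5, 0.1, 0, 0, 0, 0]]

```text
time: 7.8
tcp_pos: [0.5535, 0.0728, 0.0844]
tcp_rot: [0.692, 0.722, 0.0, -0.0]
contact_force: [-0.6, 7.0, 3.3]
width: 0.002
```

Emit:
play_rows:
  deltas:
    - [[0.1, -2, 0, 0, 0, 0, 0], [0.2, -4, 0, 0, 0, 0, 0], [0.3, -6, 0, 0, 0, 0, 0], [0.4, -8, 0, 0, 0, 0, 0], [0.4, -10, 0, 0, 0, 0, 0], [0.5, -12, 0, 0, 0, 0, 0], [0.6, -14, 0, 0, 0, 0, 0], [0.6, -14, 0, 0, 0, 0, 0]]

```text
time: 8.8
tcp_pos: [0.5541, 0.0591, 0.0843]
tcp_rot: [0.692, 0.722, 0.0, -0.0]
contact_force: [-0.4, 5.6, 4.4]
width: 0.003
```

Run:
```python
from h import *
c=cam("scene")
cv2.imwrite("pics/s3.png",cv2.resize(cv2.cvtColor(c["img"],cv2.COLOR_RGB2BGR)[127:237,255:415],None,fx=5,fy=5,interpolation=cv2.INTER_CUBIC))
s=env.get_state();print(s["tcp_pos"],s["contact_force"])
for r in models.pinpoint("scene","rear_hole")[:1]: print(r["at"],pix2w(c,r["at"],.084))
```

```text
[0.55407944 0.05912688 0.084354  ] [0.59136743 5.70322853 3.83351635]
[217.8, 378.2] [0.54159328 0.23248642 0.084     ]
```

View pics/s3.png

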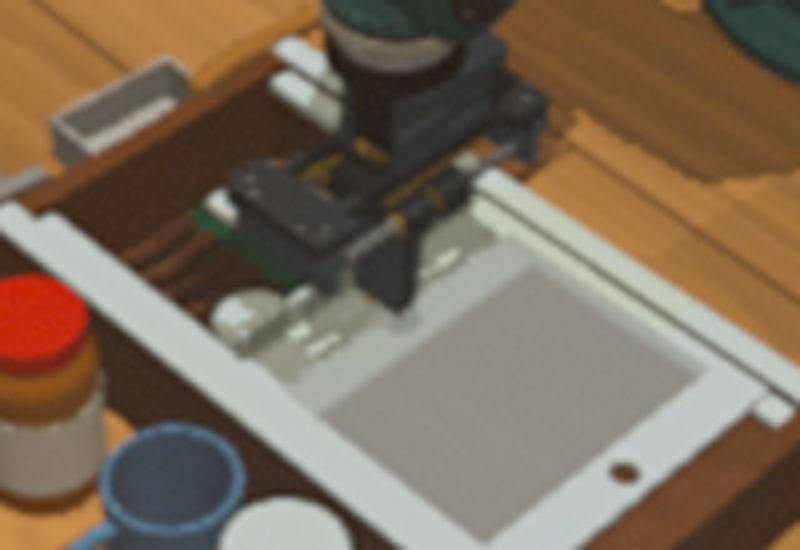

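Emit:
play_rows:
  deltas:
    - [[0.1, -2, 0.4, 0, 0, 0, 0], [0.3, -7, 0.8, 0, 0, 0, 0], [0.6, -14, 0.8, 0, 0, 0, 0], [0.9, -21, 0.8, 0, 0, 0, 0], [1.2, -28, 0.8, 0, 0, 0, 0], [1.5, -35, 0.8, 0, 0, 0, 0], [1.8, -42, 0.8, 0, 0, 0, 0], [2.1, -49, 0.8, 0, 0, 0, 0], [2.4, -56, 0.8, 0, 0, 0, 0], [2.6, -60, 0.8, 0, 0, 0, 0]]

```text
time: 10.15
tcp_pos: [0.5567, -0.0013, 0.0852]
tcp_rot: [0.692, 0.722, 0.0, -0.0]
contact_force: [-0.4, 4.5, -2.6]
width: 0.004
```

Emit:
play_rows:
  deltas:
    - [[0.2, -5, 0, 0, 0, 0, 0], [0.5, -12, 0, 0, 0, 0, 0], [0.8, -19, 0, 0, 0, 0, 0], [1.1, -26, 0, 0, 0, 0, 0], [1.4, -33, 0, 0, 0, 0, 0], [1.7, -40, 0, 0, 0, 0, 0], [2.0, -47, 0, 0, 0, 0, 0], [2.4, -54, 0, 0, 0, 0, 0], [2.7, -61, 0, 0, 0, 0, 0], [3.0, -68, 0, 0, 0, 0, 0]]

```text
time: 11.4
tcp_pos: [0.5597, -0.0698, 0.0851]
tcp_rot: [0.692, 0.722, 0.0, -0.0]
contact_force: [0.8, 4.0, -2.3]
width: 0.002
```

Emit:
play_rows:
  deltas:
    - [[0.2, -4, -0.4, 0, 0, 0, 0], [0.4, -9, -0.4, 0, 0, 0, 0], [0.6, -14, -0.4, 0, 0, 0, 0], [0.8, -19, -0.4, 0, 0, 0, 0], [1.0, -24, -0.4, 0, 0, 0, 0], [1.2, -28, -0.4, 0, 0, 0, 0], [1.4, -31, -0.4, 0, 0, 0, 0], [1.5, -33, -0.4, 0, 0, 0, 0], [1.5, -34, -0.4, 0, 0, 0, 0]]

```text
time: 12.52
tcp_pos: [0.5615, -0.1042, 0.085]
tcp_rot: [0.692, 0.722, 0.0, 0.0]
contact_force: [-0.4, -0.4, 0.3]
width: 0.002
```

Emit:
play_rows:
  deltas:
    - [[0, -1, 0, 0, 0, 0, 0], [0.1, -2, 0, 0, 0, 0, 0], [0.1, -2, 0, 0, 0, 0, 0]]

```text
time: 12.9
tcp_pos: [0.5617, -0.1064, 0.0851]
tcp_rot: [0.692, 0.722, 0.0, 0.0]
contact_force: [-0.1, 0.9, -0.3]
width: 0.003
```

Run:
```python
from h import *
c=cam("wrist");save(c,"w3.png");s=env.get_state();print(s["tcp_pos"],s["contact_force"])
for k,z in dict(rear_hole=.084,pin_top=.0905).items():
  for r in models.pinpoint("wrist",k)[:1]: print(k,r["score"],r["at"],pix2w(c,r["at"],z))
c=cam("top")
for k,z in dict(rear_hole=.084,pin_top=.0905).items():
  for r in models.pinpoint("top",k)[:1]: print(k,r["score"],r["at"],pix2w(c,r["at"],z))
```

```text
[ 0.56167688 -0.10640635  0.08508463] [-0.81692115  1.35427841 -1.39953856]
rear_hole 0.56 [209.0, 312.5] [0.55576519 0.07075114 0.084     ]
pin_top 0.4 [213.7, 311.8] [0.54431174 0.07239337 0.0905    ]
```

View pics/w3.png

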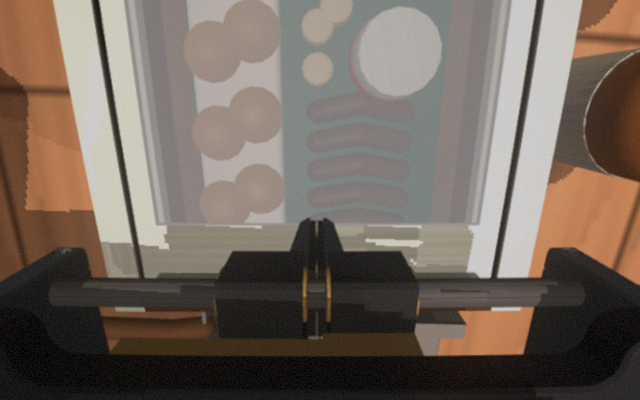

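Emit:
play_rows:
  deltas:
    - [[0, -0.7, 0, 0, 0, 0, 0], [0.1, -1.4, 0, 0, 0, 0, 0], [0.1, -2, 0, 0, 0, 0, 0], [0.1, -2, 0, 0, 0, 0, 0]]

```text
time: 13.7
tcp_pos: [0.5617, -0.108, 0.0851]
tcp_rot: [0.692, 0.722, 0.001, -0.0]
contact_force: [0.2, 5.0, 1.6]
width: 0.003
```

Emit:
play_rows:
  deltas:
    - [[0, -0.7, 0, 0, 0, 0, 0], [0.1, -1.4, 0, 0, 0, 0, 0], [0.1, -2, 0, 0, 0, 0, 0], [0.1, -2, 0, 0, 0, 0, 0]]

```text
time: 14.2
tcp_pos: [0.5617, -0.1096, 0.0851]
tcp_rot: [0.692, 0.722, 0.001, -0.0]
contact_force: [0.2, 6.3, 1.9]
width: 0.004
```

Emit:
play_rows:
  deltas:
    - [[0, -0.7, 0, 0, 0, 0, 0], [0.1, -1.4, 0, 0, 0, 0, 0], [0.1, -2, 0, 0, 0, 0, 0], [0.1, -2, 0, 0, 0, 0, 0]]

```text
time: 14.7
tcp_pos: [0.5617, -0.1106, 0.0851]
tcp_rot: [0.692, 0.722, 0.001, -0.001]
contact_force: [-0.3, 14.8, 3.9]
width: 0.004
```

Run:
```python
from h import *
c=cam("top");save(c,"t2.png");d=cam("scene")
a=cv2.resize(cv2.cvtColor(c["img"],cv2.COLOR_RGB2BGR)[150:270,230:420],None,fx=3,fy=3)
b=cv2.resize(cv2.cvtColor(d["img"],cv2.COLOR_RGB2BGR)[170:210,300:370],None,fx=6,fy=6)
o=np.zeros((600,570,3),np.uint8);o[:360]=a;o[360:,:420]=b;cv2.imwrite("pics/t2c.png",o)
```

```text
(no output)
```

View pics/t2c.png

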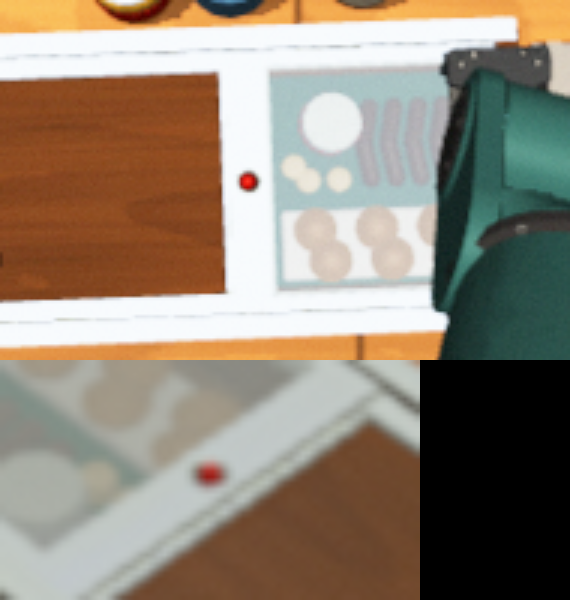

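Emit:
play_rows:
  deltas:
    - [[0, 2, 0, 0, 0, 0, 0], [0, 6, 0.5, 0, 0, 0, 0], [0, 6, 10, 0, 0, 0, 0], [0, 6, 40, 0, 0, 0, 0], [0, 6, 80, 0, 0, 0, 0], [-10, -30, 130, 0, 0, 0, 0], [-30, -80, 140, 0, 0, 0, 0], [-50, -130, 140, 0, 0, 0, 0], [-70, -180, 140, 0, 0, 0, 0], [-70, -180, 140, 0, 0, 0, 0]]

```text
time: 16.05
tcp_pos: [0.4906, -0.2933, 0.2259]
tcp_rot: [0.693, 0.721, 0.001, -0.001]
contact_force: [0.1, 0.0, 0.7]
width: 0.004
```

Run:
```python
from h import *
c=cam("top");d=cam("scene")
a=cv2.resize(cv2.cvtColor(c["img"],cv2.COLOR_RGB2BGR)[110:290,150:470],None,fx=2,fy=2)
b=cv2.resize(cv2.cvtColor(d["img"],cv2.COLOR_RGB2BGR)[170:210,300:370],None,fx=5,fy=5)
o=np.zeros((560,640,3),np.uint8);o[:360]=a;o[360:,:350]=b;cv2.imwrite("pics/end.png",o)
for k,z in dict(rear_hole=.084,front_hole=.084,lid_lip=.106,pin_top=.0905).items():
  for n,e in(("top",c),("scene",d)):
    for r in models.pinpoint(n,k)[:1]: print(n,k,round(r["score"],2),pix2w(e,r["at"],z).round(4))
```

```text
top rear_hole 0.8 [0.5548 0.0676 0.084 ]
scene rear_hole 0.18 [0.6762 0.4084 0.084 ]
top front_hole 0.81 [ 0.5628 -0.1218  0.084 ]
scene front_hole 0.67 [ 0.5638 -0.1145  0.084 ]
top lid_lip 0.74 [ 0.5609 -0.1281  0.106 ]
scene lid_lip 0.75 [ 0.563  -0.1219  0.106 ]
top pin_top 0.54 [0.5532 0.0686 0.0905]
scene pin_top 0.62 [0.6733 0.4069 0.0905]
```

View pics/end.png

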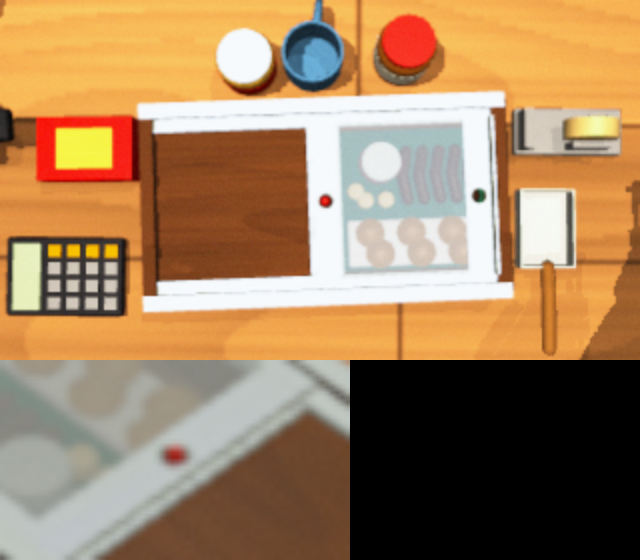

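The last picture shows the lid shut against the end wall and the red pin up through the rear hole at (325, 200). Everything else is where it was.

```bash
python3 -c "
from workcell import env
print(env.close_job())"
```

```text
the job is handed in; nothing more can be done
None
```

The lid is fully shut, the pin has sprung up through the rear hole, and I handed the job in at about 16 s of the 42 s allowed.

**What I did:** I pressed the pin level with the rail using the closed fingertips. I kept it down while pushing the lip until the lid had ridden over it. Then I pushed the lid on to the end stop, backed off, lifted and moved the hand clear.

**Forces:** The tip touched the rail once at about 11 N while I was finding its height. Sliding took about 4–7 N, and contact with the stop reached about 15 N. For part of the slide, friction on the lip pulled the tool down by up to 2.6 N. I lowered the tip to ease it; that is well below the lid's roughly 8 N weight, so it should not have lifted.

**Last checks:**
- **Pictures:** The final top and scene pictures show the red pin up in the rear hole and the lid against the end wall. In the top picture, the other things stand where they were.
- **Disagreements:** The scene-camera network put the rear hole and pin at an impossible place off the case, at (0.67, 0.41) m, so I ignored it. The top camera's network placed both at y ≈ 0.068 m, about 6 mm from my own pin measurement of 0.074 m. The pin visibly standing in the hole settled it.

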